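# Load a drilled plate on a scribing jig and stroke its spring-return slide

## Task

Of the two bare aluminium plates, lower the one whose holes match the jig's two pins over those pins until it lies flush on the pedestal, and let go of it; lower it, do not drop it. Then, without gripping it, push the jig's scriber slide by its upright paddle until you feel its end stop, wherever that is set, lean on it there firmly for about half a second (about 20 N, never above 40 N), and slip off the paddle so that the slide snaps back by its spring alone. The slide must not be moved before the plate is flush, the plate must stay flush, and the other things on the bench must be left where they are.

Things in the scene. Friction and masses are not known exactly. Their poses are not given: they have to be found in the camera images.
- jig: Scribing jig, fixed to the bench at a varying place and yaw: dark steel base 150 (x) x 220 (y) x 12 mm, a pedestal near its +y end and a slide near its -y end. Origin: centre of the base's underside, on the bench top; the slide strokes along the jig's +y, towards the pedestal.
- pedestal (a point): Centre of the pedestal's flat top, where the plate lies: (0, 60, 32) mm in the jig's frame, axes as the jig's. The pedestal is 110 mm long (x), 24 mm wide (y), 20 mm above the base, so a plate overhangs it 10 mm on each long side. Two upright pins, 8 mm in diameter, stand at x = -30 and +30 mm from here, 16 mm high, the last 4 mm tapering to a 4 mm tip.
- paddle (a point): Centre of the pushing face of the slide's upright paddle, facing the jig's -y; axes as the jig's. At rest at (0, -55, 58) mm in the jig's frame. The paddle is 36 mm wide (x), 10 mm thick (y), and stands 40 to 77 mm above the bench. The carriage below it is 44 x 40 mm, top at 40 mm, reaching 15 mm behind the face; behind that is only the base.
- nose (a point): Front end of the slide's scriber nose, a 10 mm wide bar ahead of the paddle (underside 44 mm, scriber point 43 mm above the bench); at rest at (0, 1, 47) mm in the jig's frame. At full stroke it overhangs the edge of a flush plate; a plate that is not flush is in its way.
- slide (a joint): Travel of the slide (m) along the jig's +y: 0 at rest. A rigid end stop, a small block clamped between the rails ahead of the carriage, is set anew each time to end the stroke somewhere from 0.041 to 0.059; its setting is not measured, so it has to be felt. A spring returns the slide: it takes 2.5 N to start and never over 7 N to hold short of the stop.
- plate_mid (a point): Centre (half-way up) of the plate to load: loose bare aluminium, 100 (x) x 44 (y) x 10 mm (z), about 0.13 kg, lying flat on the bench to the left or right of the jig. Two 9.5 mm through holes at x = -30 and +30 mm (60 mm apart); it fits either way round. Seen from above, the other plate differs only in its holes being close together.
- other_plate: The wrong plate, on the other side of the jig: same outline, its two holes only 32 mm apart. To be left alone. Origin: centre of its underside.
- hammer: Hammer lying far behind the jig, along y; to be left alone.
- jar: Glass jar with a red lid, 54 mm wide, 65 mm high, behind and to the left of the jig; to be left alone. Origin: centre of its underside.
- driver: Screwdriver lying behind and to the right of the jig; to be left alone.
- carton: Upright cardboard carton 50 x 60 x 130 mm, far left; to be left alone. Origin: centre of its underside.
- loupe: Small black loupe, 38 mm wide, 32 mm high, near the robot on the left; to be left alone. Origin: centre of its underside.
- tape: Black roll, 60 mm wide, 22 mm high, near the robot on the right; to be left alone. Origin: centre of its underside.
- doming_block: Steel block, 50 mm cube, far right; to be left alone. Origin: centre of its underside.
- plate: The same plate again, given at the centre of its underside, axes as above.

How it is judged:
On the way, in this order (a step that is already met when the one before it is completed fails the run):
1. the matching plate lies flush over both pins, let go, the slide at rest (horizontal distance between plate_mid and pedestal below 0.004 m and z of plate_mid in the frame of pedestal between 0.003 and 0.0068 m and angle between the x axis of plate_mid and the x axis of pedestal, either way round below 0.06 rad and angle between the z axis of plate_mid and the z axis of pedestal, either way round below 0.035 rad and contact force between the fingers and plate below 0.1 N and value of joint slide below 0.004 m), for 0.2 s.
2. the slide stands still at its end stop, leant on with more than 12 N (short of the stop it holds no more than 7 N) (horizontal distance between plate_mid and pedestal below 0.004 m and z of plate_mid in the frame of pedestal between 0.003 and 0.0068 m and angle between the x axis of plate_mid and the x axis of pedestal, either way round below 0.06 rad and angle between the z axis of plate_mid and the z axis of pedestal, either way round below 0.035 rad and value of joint slide above 0.038 m and velocity of joint slide between -0.006 and 0.006 m/s and contact force between the fingers and slide above 12 N), for 0.3 s.
3. the slide, untouched, flies back faster than 0.1 m/s (velocity of joint slide below -0.1 m/s and contact force between the fingers and slide below 0.1 N).
At the end, for the whole second after the job is handed in: The plate with the 60 mm hole spacing lies at rest over both pins, flush on the pedestal (centre within 4 mm of the pedestal's, height within 2 mm, parallel to it within 0.06 rad), and the slide is back at rest within 3 mm (horizontal distance between plate_mid and pedestal below 0.004 m and z of plate_mid in the frame of pedestal between 0.003 and 0.0068 m and angle between the x axis of plate_mid and the x axis of pedestal, either way round below 0.06 rad and angle between the z axis of plate_mid and the z axis of pedestal, either way round below 0.035 rad and value of joint slide below 0.003 m and linear speed of plate below 0.02 m/s); the robot touches nothing.
It fails at once if the slide is moved more than 8 mm while the plate is not flush (value of joint slide above 0.008 m and not (horizontal distance between plate_mid and pedestal below 0.004 m and z of plate_mid in the frame of pedestal between 0.003 and 0.0068 m and angle between the x axis of plate_mid and the x axis of pedestal, either way round below 0.06 rad and angle between the z axis of plate_mid and the z axis of pedestal, either way round below 0.035 rad)).
It fails at once if the slide is pushed or squeezed with more than 40 N (contact force between the fingers and slide above 40 N).
It fails at once if the plate is dropped on the jig (falls faster than 0.35 m/s around the pins) (horizontal distance between plate_mid and pedestal below 0.012 m and z of plate_mid in the frame of pedestal below 0.03 m and linear speed of plate above 0.35 m/s).
It fails at once if another thing on the bench is moved more than 25 mm (distance of any of other_plate, hammer, jar, driver, carton, loupe, tape, doming_block from where it was at the start of the episode above 0.025 m).
It also fails if it takes over 56 s, if anything falls off the work surface, if the arm or the gripper's body presses on something with over 40 N, if the wrist force passes 120 N, or if a joint passes its speed limit or range.

## Robot

A 6-joint arm with a two-finger parallel gripper is mounted at the origin on the work surface. World frame = base frame: x ahead of the robot, y to its left, z up, the work surface at z = 0. Lengths are in m, angles in rad, forces in N, time in s.
With the tool pointing down it reaches from about 0.325 to 0.775 m from the base axis. Payload 9.3 kg.
Tool frame: the origin (TCP) lies between the finger pads; the fingertips stand 8 mm ahead of it and the grasp point (between the pads) lies 11 mm behind it; z points along the fingers, y is the direction in which the jaws open and shut (so a half turn about z gives the same grasp; the last joint's range is limited). The gripper opens to 85 mm and grips with 20 to 120 N. Pads are 22 mm wide; open, the fingers measure 114 mm over their backs; the gripper's body (76 mm by 85 mm) begins 54 mm behind the grasp point. The pads swing forward as they close: fully open they stand 13 mm farther back than shut.
Start: joints at [-1.395, 0.259, 0.021, 1.334, 0, 1.418], TCP at [0.178, -0.521, 0.239] pointing down, gripper open.
Joint ranges: [-3.04, 3.04], [-0.91, 1.82], [-1.04, 1.36], [-1.92, 1.95], [-1.52, 1.45], [-3.14, 3.14]. Speed limits (rad/s): [2.22, 2.22, 2.79, 3.14, 3.14, 3.14].

## Interface

Orientations are given as a rotation vector (axis times angle).
In Python, from cell import sensors, viewer, arm gives the robot as it stands. The module is installed in compiled form; this text tells all that it offers.
- The arm moves only by the shell command python3 -m handwheel 'ROWS' [FORCE]. ROWS is JSON, a list of rows, each an object of numbers: "ax", "ay", "az": the turn, a rotation vector about the world's x, y, z scaled (see below); "x", "y", "z": the shift along the world's x, y, z scaled (see below); "jaw": the opening, from 0 (shut) to 1 (fully open). In form: [{"ax": .., "ay": .., "az": .., "x": .., "y": .., "z": .., "jaw": ..}, ...]. A call has 1 to 8 rows; each row is the pose to reach, as a shift and turn from the pose measured when the call began; what a row does not reach only later rows make up. The controller multiplies each number of a shift by 120 mm and each number of a turn by 45 degrees. A row lasts 1/12 s, in which the tool goes at most 41.7 mm and 7.16 degrees, less where a joint would pass 70% of its speed; a pose out of reach is approached as far as the arm can. A call with a number of a shift or a turn outside -1 to 1 is refused whole. A call with a gripper value outside its range is refused whole. The fingers move at their own pace and stop on an object; FORCE is the grip in N (left out, the last holds). Time passes only in rows, so rows that repeat a pose let the fingers close. It gives the time, the measured TCP pose, the force and the opening at its end, in the units of the state.
- sensors.sense(): the state, without advancing time (a new reading comes with each control period).
- viewer.snapshot(name): name is "scene" or "top"; returns (picture, depth): 420x560x3 uint8, red, green, blue; 420x560 float32, m along the optical axis (not along the pixel's ray), 0 where there is no reading.
- viewer.camera_info(name): a dict with "fx", "fy", "cx", "cy" (pixels), "D" ([k1, k2, p1, p2, k3] as OpenCV has them; the pictures are not rectified), "origin" and "orientation" of the camera in the world. Camera axes: x right, y up, looking along -z (the intrinsics and any distortion apply to the point x, -y, -z); pixel columns grow to the right and rows downward; lengths in m; the calibration is good to about 2 mm. A picture is of the moment at which its call begins. camera_info takes no time and is no camera call.
- arm.finish_job(): hands the job in, once; it reports no verdict.
Trained networks look in the newest picture that a camera, given by its name, has taken for a name from the list of things; names that differ only in an ending like _2 or _b are one class to them, and where a whole thing is asked for, a point or a joint stands for the part that bears it (a point fixed in the world has none). Each returns a list of dicts, best first, with "score" (0 to 1); they miss things now and then, are a little off and sometimes report something else, mostly with a low value. They report only what shows in the picture. A call takes as long as a camera call.
- viewer.find_in(camera, query): "extent" ([left, top, right, bottom] in pixels, round what is visible of it).
- viewer.regions_of(camera, query): "region" (420x560 bool, what is visible of it) and "extent" ([left, top, right, bottom] in pixels, round what is visible of it).
- viewer.mark_of(camera, query): "pixel" ([column, row] in pixels: a listed point, or the origin of a listed thing).
The state is a dict: "time_s": time; "q": joint angles; "joint_vel": joint speeds; "joint_efforts": joint torques, N m; "ee_pos": TCP position; "tcp_rot": TCP orientation; "force": force on the tool from outside, world axes, zero at the start; "torque": the same for the moment, N m; "opening": finger opening in m.
Only numpy, scipy, OpenCV 4.12 (cv2) and the standard library are available. Lean on these libraries where they do the work, as an engineer would, in place of code of your own. Each camera call takes 0.05 s, during which the arm holds its last target. There are 200 camera calls.

## Working session

There is one attempt and no reset: what is moved stays moved. The work goes in short steps, Python scripts to look and compute and a shell command to move; the robot and the scene stay as the last step left them, time stands still between calls to the robot, and variables do not carry over. Pictures are saved under pics/ and viewed, about 8 in all and at most 12, crops included, and the job is handed in when it is done.

```bash
mkdir -p pics; cat > h.py <<'E'
import numpy as np, cv2
from scipy.spatial.transform import Rotation as R
from cell import sensors, viewer, arm
def cam(n):
    c=viewer.camera_info(n); K=np.array([[c['fx'],0,c['cx']],[0,c['fy'],c['cy']],[0,0,1.]])
    o=np.array(c['orientation'],float)
    M=R.from_rotvec(o).as_matrix() if o.size==3 else (o if o.shape==(3,3) else R.from_quat(o).as_matrix())
    return K,np.array(c['D'],float),np.array(c['origin']),M
def pts(n,px,d=None,z=None):
    K,D,o,M=cam(n); u=cv2.undistortPoints(np.array(px,np.float64).reshape(-1,1,2),K,D).reshape(-1,2)
    r=np.c_[u[:,0],-u[:,1],-np.ones(len(u))]@M.T
    s=(z-o[2])/r[:,2] if z is not None else np.ravel(d)
    return o+r*np.reshape(s,(-1,1))
def proj(n,P):
    K,D,o,M=cam(n); c=(np.atleast_2d(P)-o)@M; c=c*[1,-1,-1]
    return cv2.projectPoints(c,np.zeros(3),np.zeros(3),K,D)[0].reshape(-1,2)
def save(n,name,crop=None,k=1):
    p,d=viewer.snapshot(n); im=p[:,:,::-1]
    if crop: im=im[crop[1]:crop[3],crop[0]:crop[2]]
    cv2.imwrite('pics/'+name,cv2.resize(im,None,fx=k,fy=k,interpolation=cv2.INTER_CUBIC)); return p,d
E
python3 - <<'E'
from h import *
print(viewer.camera_info('top'),viewer.camera_info('scene'))
save('top','a.png');save('scene','b.png')
im=np.vstack([cv2.imread('pics/a.png'),cv2.imread('pics/b.png')]);
for q in ['jig','pedestal','paddle','nose','plate_mid','other_plate','plate']:
  for c in ['top','scene']:
    print(q,c,[(np.round(m['pixel'],1),round(m['score'],2)) for m in viewer.mark_of(c,q)][:3])
s=sensors.sense();print(s)
E
```

```text
{'fx': 530.9249075359054, 'fy': 530.9249075359054, 'cx': 268.4716827818946, 'cy': 208.11548922741034, 'D': array([-0.07674122,  0.        ,  0.        ,  0.        ,  0.        ]), 'origin': array([ 0.46000975, -0.00427151,  1.25352436]), 'orientation': array([ 0.06161518, -0.08572544, -1.54381939])} {'fx': 401.10814276331547, 'fy': 401.10814276331547, 'cx': 283.87496109708474, 'cy': 209.75388974035954, 'D': array([0.02169636, 0.        , 0.        , 0.        , 0.        ]), 'origin': array([0.96005363, 0.45787197, 0.95264764]), 'orientation': array([0.2917912 , 0.74576779, 2.34637585])}
jig top [(array([263. , 214.1]), 0.83)]
jig scene [(array([281.4, 229.6]), 0.73)]
pedestal top [(array([234.1, 202.5]), 0.8)]
pedestal scene [(array([286.2, 242.1]), 0.63), (array([231.8, 169.2]), 0.16)]
paddle top [(array([282.1, 228.6]), 0.76), (array([160.9, 158.7]), 0.21)]
paddle scene [(array([274.8, 203.3]), 0.59)]
nose top [(array([258. , 211.6]), 0.62)]
nose scene [(array([280. , 220.4]), 0.55), (array([280.9, 229.9]), 0.31)]
plate_mid top [(array([143.3, 236.7]), 0.92), (array([272. , 123.1
[... 263 characters left out ...]
.3]), 0.74), (array([367.2, 287.6]), 0.61)]
{'time_s': 0.8, 'q': array([-1.39460822e+00,  2.58545295e-01,  2.14759641e-02,  1.33370407e+00,
       -1.02935703e-05,  1.41817975e+00]), 'joint_vel': array([ 0.00010467, -0.00014749, -0.00117094,  0.00192513,  0.0004485 ,
        0.00063429]), 'joint_efforts': array([ 7.88690159e-04, -5.55320871e+01,  3.44714713e+01,  1.27473140e-03,
       -1.92646087e-05,  4.83788881e-05]), 'ee_pos': array([ 0.17758183, -0.52051964,  0.23929899]), 'tcp_rot': array([ 3.09920976e+00,  5.14157959e-01, -1.57433623e-05]), 'force': array([ 0.02029268, -0.11316868,  0.02108797]), 'torque': array([ 0.03919887,  0.02066483, -0.04130447]), 'opening': 0.08559118169050194}
```

View pics/a.png

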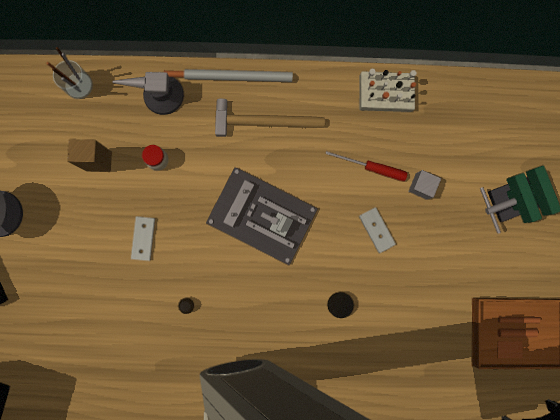

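View pics/b.png

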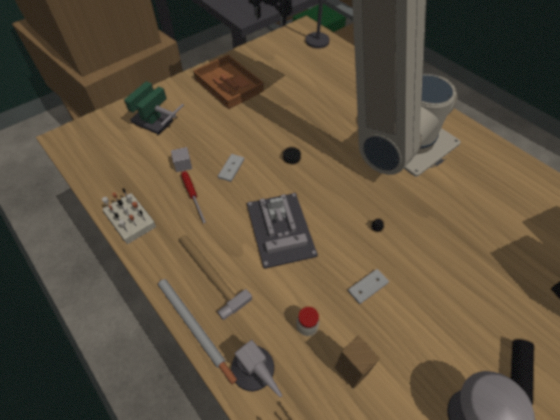

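The top picture shows the jig at (263,215), yawed, with its pedestal to the upper left. One plate is at (143,238) with its holes far apart, and the other at (377,230) with its holes closer. Next I'll measure both plates and the jig.

```bash
cat > m.py <<'E'
from h import *
p,d=save('top','c0.png')
g=cv2.cvtColor(p,cv2.COLOR_RGB2GRAY)
cr=lambda x0,y0,x1,y1,k:cv2.resize(p[y0:y1,x0:x1,::-1],None,fx=k,fy=k,interpolation=cv2.INTER_CUBIC)
A=cr(123,208,163,268,5);B=cr(357,200,397,260,5);C=cr(198,160,328,270,4)
W=np.zeros((440,520+400,3),np.uint8);W[:440,:520]=C;W[:300,520:720]=A;W[:300,720:920]=B
cv2.imwrite('pics/c.png',cv2.resize(W,None,fx=.868,fy=.868,interpolation=cv2.INTER_AREA))
for c in ['top','scene']:
  if c=='scene': viewer.snapshot('scene')
  for q,z in [('plate_mid',.010),('other_plate',.010),('jig',.012)]:
    for r in viewer.regions_of(c,q)[:2]:
      ys,xs=np.nonzero(r['region']); P=pts(c,np.c_[xs,ys],z=z)
      (cx,cy),(w,h),a=cv2.minAreaRect((P[:,:2]*1000).astype(np.float32))
      print(c,q,round(r['score'],2),len(xs),'c',round(cx,1),round(cy,1),'wh',round(w,1),round(h,1),'a',round(a,1),'mean',(P.mean(0)*1000).round(1))
for q,z,l in [('jig',0,[(263,214.1),(281.4,229.6)]),('pedestal',.032,[(234.1,202.5),(286.2,242.1)]),('paddle',.058,[(282.1,228.6),(274.8,203.3)]),('nose',.047,[(258,211.6),(280,220.4)]),('plate',.005,[(143.3,236.7),(367,285.4)])]:
  print(q,(pts('top',l[0],z=z)*1000).round(1),(pts('scene',l[1],z=z)*1000).round(1))
E
python3 m.py
```

```text
top plate_mid 0.92 732 c 498.3 271.4 wh 44.4 95.9 a 86.9 mean [497.5 270.8  10. ]
top other_plate 0.76 769 c 533.1 -278.6 wh 97.5 46.3 a 29.1 mean [ 533.8 -278.6   10. ]
top jig 0.89 5881 c 559.2 -6.6 wh 223.9 150.4 a 64.3 mean [558.4  -6.2  12. ]
scene plate_mid 0.88 702 c 502.5 270.5 wh 50.1 105.4 a 83.9 mean [503.4 269.8  10. ]
scene other_plate 0.87 363 c 540.6 -280.4 wh 106.9 47.9 a 27.6 mean [ 541.2 -278.4   10. ]
scene other_plate 0.73 1318 c 661.4 380.1 wh 96.3 74.4 a 2.0 mean [662.6 380.6  10. ]
scene jig 0.93 3611 c 562.9 -7.9 wh 226.6 152.5 a 64.7 mean [566.8  -2.3  12. ]
scene jig 0.66 383 c 638.9 -404.3 wh 100.9 52.5 a 68.4 mean [ 639.  -403.5   12. ]
jig [[564.   -9.5   0. ]] [[559.9  -5.6   0. ]]
pedestal [[586.5  58.1  32. ]] [[588.9  48.5  32. ]]
paddle [[527.5 -53.2  58. ]] [[542.7 -55.4  58. ]]
nose [[565.5   2.2  47. ]] [[563.4  -8.   47. ]]
plate [[502.8 270.6   5. ]] [[502.1 267.    5. ]]
```

View pics/c.png

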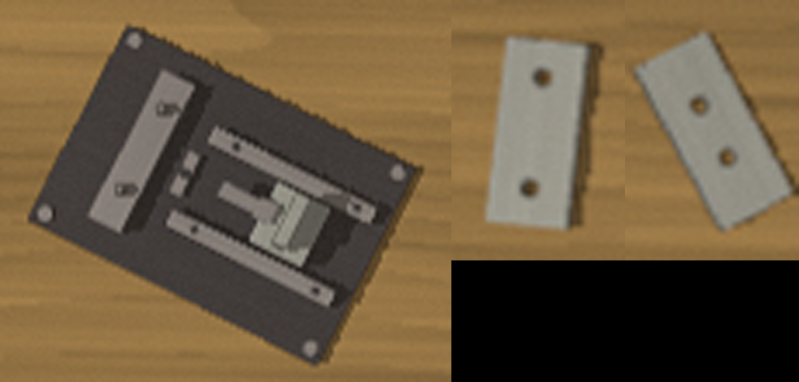

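The left plate at (143,238) matches: its holes are about 60 mm apart, against about 32 mm on the right plate. The crop also shows the pins, rails and slide. Next I'll get sub-pixel poses from the holes and the jig screws.

```bash
cat > n.py <<'E'
from h import *
p=cv2.imread('pics/c0.png'); g=cv2.cvtColor(p,cv2.COLOR_BGR2GRAY).astype(float)
def blob(x,y,sgn,r=4):
    x0,y0=int(round(x)),int(round(y)); w=sgn*g[y0-r:y0+r+1,x0-r:x0+r+1]
    w=np.clip(w-np.percentile(w,60),0,None); yy,xx=np.mgrid[-r:r+1,-r:r+1]; w*=(xx**2+yy**2<=r*r)
    return [x0+(w*xx).sum()/w.sum(),y0+(w*yy).sum()/w.sum()]
s=3.472
c=lambda X,Y,ox,oy,k:(ox+X/k-.5,oy+Y/k-.5)
H=[blob(*c(541-451,77,123,208,4.34),-1),blob(*c(529-451,188,123,208,4.34),-1)]
P=pts('top',H,z=.010);v=P[0]-P[1]
print('holes',np.round(H,2),(P*1000).round(1),'mid',(P.mean(0)*1000).round(1),'sp',np.linalg.norm(v)*1000,'ang',np.degrees(np.arctan2(v[1],v[0])))
S=[blob(*c(X,Y,198,160,s),1) for X,Y in [(133,40),(397,172),(44,213),(310,348)]]
Q=pts('top',S,z=.012); print('screws',(Q*1000).round(1))
v=Q[[0,2]].mean(0)-Q[[1,3]].mean(0); a=np.degrees(np.arctan2(v[1],v[0]))-90
u=Q[[0,1]].mean(0)-Q[[2,3]].mean(0); b=np.degrees(np.arctan2(u[1],u[0]))
o=Q.mean(0);print('jig',(o*1000).round(1),'yaw',a,b)
y=np.radians((a+b)/2);Rm=np.array([[np.cos(y),-np.sin(y)],[np.sin(y),np.cos(y)]])
for n,l in [('ped',(0,.06)),('paddle',(0,-.055)),('pinL',(-.03,.06)),('pinR',(.03,.06))]: print(n,((o[:2]+Rm@l)*1000).round(1))
# check pin tips
T=[o[:2]+Rm@l for l in [(-.03,.06),(.03,.06)]];print('pin base px',(proj('top',np.c_[T,[.032]*2])),'tip',proj('top',np.c_[T,[.048]*2]))
t=sensors.sense();print(t['time_s'],R.from_rotvec(t['tcp_rot']).as_matrix().round(3))
E
python3 n.py
```

```text
holes [[143.38 225.41]
 [140.44 250.94]] [[529.1 270.5  10. ]
 [469.2 274.7  10. ]] mid [499.2 272.6  10. ] sp 60.05830510551968 ang -4.017558095978054
screws [[ 663.7   56.5   12. ]
 [ 577.4 -124.6   12. ]
 [ 543.4  113.4   12. ]
 [ 457.5  -67.8   12. ]]
jig [560.5  -5.6  12. ] yaw -25.430929579678576 -25.327584003909234
ped [586.2  48.6]
paddle [536.9 -55.3]
pinL [559.1  61.4]
pinR [613.3  35.7]
pin base px [[232.29353681 214.26158969]
 [244.12701695 191.24233648]] tip [[231.93345972 213.6835443 ]
 [243.92391598 190.3650111 ]]
1.2 [[ 0.946  0.323  0.   ]
 [ 0.323 -0.946 -0.   ]
 [ 0.     0.    -1.   ]]
```

Jig at (560.5, -5.6) mm, yaw -25.4°. Plate at (499, 272.6) mm, yaw -4.0°, hole spacing 60.06 mm. I'll travel over to it, turning +157° in total to stay within the last joint's range.

```bash
python3 -m handwheel '[{"x":0.375,"y":0.945,"az":0.5},{"x":0.375,"y":0.945,"az":0.5},{"x":0.375,"y":0.945,"az":0.5},{"x":0.375,"y":0.945,"az":0.5}]'
python3 -m handwheel '[{"x":0.375,"y":0.945,"az":0.5},{"x":0.375,"y":0.945,"az":0.5},{"x":0.375,"y":0.945,"az":0.5},{"x":0.375,"y":0.945,"az":0.5}]'
```

```text
invalid input
invalid input
```

```bash
python3 -m handwheel '[{"ax":0,"ay":0,"az":0.5,"x":0.375,"y":0.945,"z":0,"jaw":1},{"ax":0,"ay":0,"az":0.5,"x":0.375,"y":0.945,"z":0,"jaw":1},{"ax":0,"ay":0,"az":0.5,"x":0.375,"y":0.945,"z":0,"jaw":1},{"ax":0,"ay":0,"az":0.5,"x":0.375,"y":0.945,"z":0,"jaw":1}]'
```

```text
time_s: 1.53
ee_pos: [0.2238, -0.4017, 0.2399]
tcp_rot: [-2.933, -1.123, -0.002]
force: [0.3, -1.3, -0.2]
opening: 0.0854
```

```bash

python3 -m handwheel '[{"ax":0,"ay":0,"az":0.5,"x":0.375,"y":0.945,"z":0,"jaw":1},{"ax":0,"ay":0,"az":0.5,"x":0.375,"y":0.945,"z":0,"jaw":1},{"ax":0,"ay":0,"az":0.5,"x":0.375,"y":0.945,"z":0,"jaw":1},{"ax":0,"ay":0,"az":0.5,"x":0.375,"y":0.945,"z":0,"jaw":1}]'
python3 -m handwheel '[{"ax":0,"ay":0,"az":0.5,"x":0.375,"y":0.945,"z":0,"jaw":1},{"ax":0,"ay":0,"az":0.5,"x":0.375,"y":0.945,"z":0,"jaw":1},{"ax":0,"ay":0,"az":0.5,"x":0.375,"y":0.945,"z":0,"jaw":1},{"ax":0,"ay":0,"az":0.5,"x":0.375,"y":0.945,"z":0,"jaw":1}]'
python3 -m handwheel '[{"ax":0,"ay":0,"az":0.5,"x":0.375,"y":0.945,"z":0,"jaw":1},{"ax":0,"ay":0,"az":0.5,"x":0.375,"y":0.945,"z":0,"jaw":1},{"ax":0,"ay":0,"az":0.5,"x":0.375,"y":0.945,"z":0,"jaw":1},{"ax":0,"ay":0,"az":0.5,"x":0.375,"y":0.945,"z":0,"jaw":1}]'
python3 -m handwheel '[{"ax":0,"ay":0,"az":0.5,"x":0.375,"y":0.945,"z":0,"jaw":1},{"ax":0,"ay":0,"az":0.5,"x":0.375,"y":0.945,"z":0,"jaw":1},{"ax":0,"ay":0,"az":0.5,"x":0.375,"y":0.945,"z":0,"jaw":1},{"ax":0,"ay":0,"az":0.5,"x":0.375,"y":0.945,"z":0,"jaw":1}]'
```

```text
time_s: 1.87
ee_pos: [0.2697, -0.283, 0.2404]
tcp_rot: [-2.648, -1.687, -0.003]
force: [0.7, -1.2, 1.3]
opening: 0.085
time_s: 2.2
ee_pos: [0.3157, -0.1642, 0.2408]
tcp_rot: [-2.253, -2.186, -0.005]
force: [-0.4, 0.0, 0.3]
opening: 0.0852
time_s: 2.53
ee_pos: [0.3619, -0.0453, 0.2412]
tcp_rot: [-1.764, -2.596, -0.008]
force: [-0.5, -0.5, -0.3]
opening: 0.0851
time_s: 2.87
ee_pos: [0.4083, 0.0731, 0.2412]
tcp_rot: [-1.206, -2.897, -0.01]
force: [-0.1, -0.4, -1.3]
opening: 0.0857
```

```bash

python3 -m handwheel '[{"ax":0,"ay":0,"az":0.45,"x":0.375,"y":0.82,"z":0,"jaw":1},{"ax":0,"ay":0,"az":0.45,"x":0.375,"y":0.82,"z":0,"jaw":1},{"ax":0,"ay":0,"az":0.45,"x":0.375,"y":0.82,"z":0,"jaw":1},{"ax":0,"ay":0,"az":0.45,"x":0.375,"y":0.82,"z":0,"jaw":1}]'
python3 -m handwheel '[{"ax":0,"ay":0,"az":0.45,"x":0.375,"y":0.82,"z":-0.4,"jaw":0.8},{"ax":0,"ay":0,"az":0.45,"x":0.375,"y":0.82,"z":-0.8,"jaw":0.8},{"ax":0,"ay":0,"az":0.45,"x":0.375,"y":0.82,"z":-1,"jaw":0.8},{"ax":0,"ay":0,"az":0.45,"x":0.375,"y":0.82,"z":-1,"jaw":0.8},{"ax":0,"ay":0,"az":0.45,"x":0.375,"y":0.82,"z":-1,"jaw":0.8},{"ax":0,"ay":0,"az":0.45,"x":0.375,"y":0.82,"z":-1,"jaw":0.8}]'
cat > s.py <<'E'
import sys
from h import *
# target x y z(mm) yaw(deg) of tool x
t=sensors.sense();M=R.from_rotvec(t['tcp_rot']).as_matrix();yaw=np.degrees(np.arctan2(M[1,0],M[0,0]))
print('pos',(t['ee_pos']*1000).round(1),'yaw',yaw.round(2),'tilt',M[:,2].round(4),'F',t['force'].round(1),'open',round(t['opening']*1000,1),'t',t['time_s'],'q6',t['q'][5].round(2))
if len(sys.argv)>1:
    a=[float(x) for x in sys.argv[1:]];d=(np.array(a[:3])-t['ee_pos']*1000)/120
    want=R.from_euler('z',a[3],degrees=True)*R.from_matrix(np.diag([1.,-1,-1]))
    rv=(want*R.from_matrix(M).inv()).as_rotvec(degrees=True)/45
    print('shift',d.round(3),'turn',rv.round(3))
E
python3 s.py 499.2 272.6 60 176
```

```text
time_s: 3.2
ee_pos: [0.4551, 0.175, 0.2406]
tcp_rot: [-0.663, -3.066, -0.01]
force: [-1.1, -0.5, -0.3]
opening: 0.0852
time_s: 3.7
ee_pos: [0.4992, 0.2732, 0.1183]
tcp_rot: [-0.113, -3.13, -0.006]
force: [0.7, -0.4, 0.6]
opening: 0.0683
pos [499.2 273.2 118.3] yaw 175.86 tilt [-0.0097  0.004  -0.9999] F [ 0.7 -0.4  0.6] open 68.3 t 3.7 q6 0.42
shift [ 0.    -0.005 -0.486] turn [-0.005 -0.012  0.003]
```

```bash

python3 -m handwheel '[{"ax":-0.005,"ay":-0.012,"az":0.003,"x":0,"y":-0.005,"z":-0.3,"jaw":0.8},{"ax":-0.005,"ay":-0.012,"az":0.003,"x":0,"y":-0.005,"z":-0.6,"jaw":0.8},{"ax":-0.005,"ay":-0.012,"az":0.003,"x":0,"y":-0.005,"z":-0.75,"jaw":0.8},{"ax":-0.005,"ay":-0.012,"az":0.003,"x":0,"y":-0.005,"z":-0.82,"jaw":0.8},{"ax":-0.005,"ay":-0.012,"az":0.003,"x":0,"y":-0.005,"z":-0.86,"jaw":0.8},{"ax":-0.005,"ay":-0.012,"az":0.003,"x":0,"y":-0.005,"z":-0.89,"jaw":0.8},{"ax":-0.005,"ay":-0.012,"az":0.003,"x":0,"y":-0.005,"z":-0.89,"jaw":0.8}]' 40
python3 s.py 499.2 272.6 10.5 176
```

```text
time_s: 4.28
ee_pos: [0.5001, 0.2725, 0.0127]
tcp_rot: [0.111, 3.138, 0.001]
force: [-0.1, -0.0, 0.2]
opening: 0.0684
pos [500.1 272.5  12.7] yaw 175.95 tilt [ 1.6e-03  7.0e-04 -1.0e+00] F [-0.1 -0.   0.2] open 68.4 t 4.2833 q6 0.42
shift [-0.007  0.001 -0.019] turn [-0.001  0.002  0.001]
```

```bash

python3 -m handwheel '[{"ax":0,"ay":0,"az":0,"x":-0.007,"y":0,"z":-0.035,"jaw":0.8},{"ax":0,"ay":0,"az":0,"x":-0.007,"y":0,"z":-0.035,"jaw":0.6},{"ax":0,"ay":0,"az":0,"x":-0.007,"y":0,"z":-0.035,"jaw":0.55},{"ax":0,"ay":0,"az":0,"x":-0.007,"y":0,"z":-0.035,"jaw":0.55}]' 40
python3 -m handwheel '[{"ax":0,"ay":0,"az":0,"x":0,"y":0,"z":0,"jaw":0.3},{"ax":0,"ay":0,"az":0,"x":0,"y":0,"z":0,"jaw":0.3},{"ax":0,"ay":0,"az":0,"x":0,"y":0,"z":0,"jaw":0.3},{"ax":0,"ay":0,"az":0,"x":0,"y":0,"z":0,"jaw":0.3}]' 40
python3 s.py 499.2 272.6 10.5 176
```

```text
time_s: 4.62
ee_pos: [0.4994, 0.2726, 0.009]
tcp_rot: [0.111, 3.137, 0.002]
force: [0.6, 0.6, -0.7]
opening: 0.0469
time_s: 4.95
ee_pos: [0.4996, 0.2727, 0.0094]
tcp_rot: [0.111, 3.137, 0.002]
force: [-0.8, 0.1, 4.6]
opening: 0.0426
pos [499.6 272.7   9.4] yaw 175.96 tilt [ 0.0028  0.0012 -1.    ] F [-0.8  0.1  4.6] open 42.6 t 4.95 q6 0.42
shift [-0.003 -0.001  0.009] turn [-0.002  0.004  0.001]
```

```bash

python3 -m handwheel '[{"ax":0,"ay":0,"az":0,"x":0,"y":0,"z":0.1,"jaw":0.3},{"ax":0,"ay":0,"az":0,"x":0,"y":0,"z":0.35,"jaw":0.3},{"ax":0,"ay":0,"az":0,"x":0,"y":0,"z":0.65,"jaw":0.3},{"ax":0,"ay":0,"az":0,"x":0,"y":0,"z":0.8,"jaw":0.3},{"ax":0,"ay":0,"az":0,"x":0,"y":0,"z":0.8,"jaw":0.3}]' 40
python3 -m handwheel '[{"ax":0,"ay":0,"az":-0.05,"x":0.12,"y":-0.23,"z":0,"jaw":0.3},{"ax":0,"ay":0,"az":-0.15,"x":0.24,"y":-0.47,"z":0,"jaw":0.3},{"ax":0,"ay":0,"az":-0.24,"x":0.36,"y":-0.7,"z":0,"jaw":0.3},{"ax":0,"ay":0,"az":-0.24,"x":0.36,"y":-0.93,"z":0,"jaw":0.3},{"ax":0,"ay":0,"az":-0.24,"x":0.36,"y":-0.93,"z":0,"jaw":0.3}]' 40
python3 s.py 586.2 48.6 105 154.6
```

```text
time_s: 5.37
ee_pos: [0.5014, 0.2734, 0.1094]
tcp_rot: [0.11, 3.131, 0.006]
force: [0.5, -0.3, -1.2]
opening: 0.0427
time_s: 5.78
ee_pos: [0.5447, 0.1579, 0.1079]
tcp_rot: [0.41, 3.107, 0.001]
force: [0.0, 0.1, -0.8]
opening: 0.0428
pos [544.7 157.9 107.9] yaw 164.95 tilt [ 0.0072 -0.     -1.    ] F [ 0.   0.1 -0.8] open 42.8 t 5.7833 q6 0.4
shift [ 0.346 -0.911 -0.024] turn [ 0.001  0.009 -0.23 ]
```

```bash

python3 -m handwheel '[{"ax":0,"ay":0.009,"az":-0.1,"x":0.12,"y":-0.23,"z":0,"jaw":0.3},{"ax":0,"ay":0.009,"az":-0.2,"x":0.24,"y":-0.47,"z":0,"jaw":0.3},{"ax":0,"ay":0.009,"az":-0.23,"x":0.346,"y":-0.7,"z":-0.1,"jaw":0.3},{"ax":0,"ay":0.009,"az":-0.23,"x":0.346,"y":-0.911,"z":-0.2,"jaw":0.3},{"ax":0,"ay":0.009,"az":-0.23,"x":0.346,"y":-0.911,"z":-0.25,"jaw":0.3},{"ax":0,"ay":0.009,"az":-0.23,"x":0.346,"y":-0.911,"z":-0.25,"jaw":0.3}]' 40
python3 -m handwheel '[{"ax":0,"ay":0,"az":0,"x":0,"y":0,"z":0,"jaw":0.3},{"ax":0,"ay":0,"az":0,"x":0,"y":0,"z":0,"jaw":0.3}]'
python3 s.py 586.2 48.6 75 154.6
python3 - <<'E'
from h import *
a,_=save('top','d0.png');b,_=save('scene','d1.png')
f=lambda p,x,y,w,h:cv2.resize(p[y-h:y+h,x-w:x+w,::-1],(400,400),interpolation=cv2.INTER_CUBIC)
cv2.imwrite('pics/d.png',np.hstack([f(a,240,205,45,45),f(b,288,235,45,45)]))
E
```

```text
time_s: 6.28
ee_pos: [0.5849, 0.0477, 0.0753]
tcp_rot: [-0.693, -3.06, 0.002]
force: [-0.5, -0.6, -1.3]
opening: 0.0426
time_s: 6.45
ee_pos: [0.5844, 0.0486, 0.0749]
tcp_rot: [-0.691, -3.059, 0.002]
force: [-0.8, 0.4, -2.5]
opening: 0.0426
pos [584.4  48.6  74.9] yaw 154.53 tilt [-5.5e-03  1.0e-04 -1.0e+00] F [-0.8  0.4 -2.5] open 42.6 t 6.45 q6 0.38
shift [ 0.015 -0.     0.001] turn [-0.    -0.007  0.002]
```

View pics/d.png

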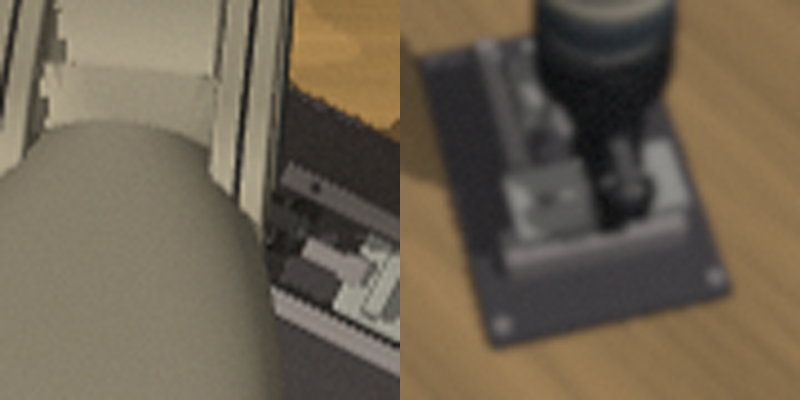

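The top view is blocked by the arm, but the scene view shows the held plate above the pedestal. I'll overlay the predicted outlines in the scene view to check the relative offset.

```bash
cat > o.py <<'E'
from h import *
def rm(y): y=np.radians(y);return np.array([[np.cos(y),-np.sin(y)],[np.sin(y),np.cos(y)]])
J=np.array([560.5,-5.6])/1000; ped=J+rm(-25.4)@[0,.06]
t=sensors.sense()['ee_pos']; pl=t[:2]+rm(-25.4)@[-.0004,0]
def draw(img,c,yaw,hx,hy,z,extra,org,k=8):
    im=cv2.resize(img[org[1]:org[1]+50,org[0]:org[0]+50],None,fx=k,fy=k,interpolation=cv2.INTER_CUBIC)
    f=lambda q:[tuple(int(v) for v in ((a-org+.5)*k)) for a in proj('scene',np.array(q))]
    c4=[[*(c+rm(yaw)@[sx*hx,sy*hy]),z] for sx,sy in [(-1,-1),(1,-1),(1,1),(-1,1)]]
    cv2.polylines(im,[np.array(f(c4))],True,(0,0,255),1)
    for x,zz in extra: cv2.circle(im,f([[*(c+rm(yaw)@[x,0]),zz]])[0],3,(0,255,255),1)
    return im
b=cv2.imread('pics/b.png');d=cv2.imread('pics/d1.png')
A=draw(b,ped,-25.4,.055,.012,.032,[(-.03,.048),(.03,.048),(-.03,.032),(.03,.032)],np.array([262,218]))
B=draw(d,pl,-25.4,.05,.022,t[2]+.0006,[(-.03,t[2]+.0006),(.03,t[2]+.0006)],np.array([262,202]))
cv2.imwrite('pics/e.png',np.hstack([A,B]))
E
python3 o.py
```

```text
(no output)
```

View pics/e.png

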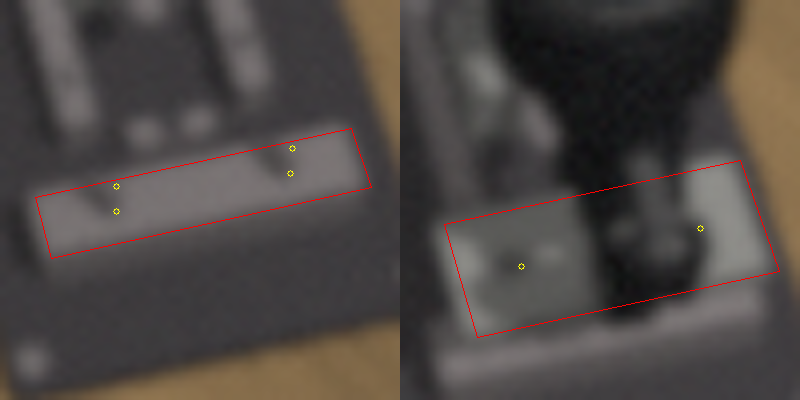

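Both overlays fit to within about 1 px (2.7 mm), with the plate's left hole near (513,258) against a predicted (521,266). I'll quantify each residual by edge alignment.

```bash
cat > f.py <<'E'
from o import *
from scipy.ndimage import map_coordinates, gaussian_filter
def fit(img,c,hx,hy,z,sides,wx):
    g=gaussian_filter(cv2.cvtColor(img,cv2.COLOR_BGR2GRAY).astype(float),.7); res=[]
    for dx in np.arange(-6,6.1,.5):
        for dy in np.arange(-6,6.1,.5):
            s=[]
            for nm in sides:
                u=np.linspace(-1,1,41)
                if nm in('+x','-x'): q=np.c_[np.full(41,hx*(1 if nm=='+x' else -1)),u*hy*.85]; n=np.array([1 if nm=='+x' else -1,0])
                else: q=np.c_[u*hx*.95,np.full(41,hy*(1 if nm=='+y' else -1))]; q=q[wx(q[:,0])]; n=np.array([0,1 if nm=='+y' else -1])
                q=q+[dx/1e3,dy/1e3]; e=.0025
                v=[map_coordinates(g,proj('scene',np.c_[c+(q+k*e*n)@rm(-25.4).T,np.full(len(q),z)])[:,::-1].T,order=1) for k in(-1,1)]
                s.append((v[0]-v[1]).mean())
            res.append((np.sum(s),dx,dy,np.round(s,1)))
    for r in sorted(res,key=lambda r:-r[0])[:4]: print(round(r[0],1),r[1:])
print('ped');fit(b,ped,.055,.012,.032,['+x','-x','-y'],lambda x:np.abs(x)<1)
fit(b,ped,.055,.012,.032,['+x','-x','-y','+y'],lambda x:np.abs(x)<1)
print('plate');fit(d,pl,.05,.022,t[2]+.0006,['-x','+x','+y'],lambda x:np.abs(x+.0)>.025)
fit(d,pl,.05,.022,t[2]+.0006,['-x','+x','+y','-y'],lambda x:np.abs(x+.0)>.028)
E
python3 f.py
```

```text
pedTraceback (most recent call last):
  File "f.py", line 17, in <module>
    print('ped');fit(b,ped,.055,.012,.032,['+x','-x','-y'],lambda x:np.abs(x)<1)
                 ~~~^^^^^^^^^^^^^^^^^^^^^^^^^^^^^^^^^^^^^^^^^^^^^^^^^^^^^^^^^^^^
  File "f.py", line 13, in fit
    v=[map_coordinates(g,proj('scene',np.c_[c+(q+k*e*n)@rm(-25.4).T,np.full(len(q),z)])[:,::-1].T,order=1) for k in(-1,1)]
                         ~~~~^^^^^^^^^^^^^^^^^^^^^^^^^^^^^^^^^^^^^^^^^^^^^^^^^^^^^^^^^^
  File "h.py", line 15, in proj
    K,D,o,M=cam(n); c=(np.atleast_2d(P)-o)@M; c=c*[1,-1,-1]
            ~~~^^^
  File "h.py", line 5, in cam
    c=viewer.camera_info(n); K=np.array([[c['fx'],0,c['cx']],[0,c['fy'],c['cy']],[0,0,1.]])
ValueError: time passes only in moves, steps and waits
```

```bash
sed -i 's/^def cam(n):/import functools\n@functools.lru_cache\ndef cam(n):/' h.py; python3 f.py; python3 s.py
```

```text
ped
81.4 (np.float64(2.5), np.float64(-2.0), array([34.7, 26.7, 20. ]))
81.3 (np.float64(2.0), np.float64(-2.0), array([33.9, 27.4, 20. ]))
81.2 (np.float64(2.5), np.float64(-1.5), array([34.9, 26.8, 19.6]))
81.2 (np.float64(2.5), np.float64(-2.5), array([34.5, 26.6, 20.1]))
100.2 (np.float64(2.5), np.float64(-1.5), array([34.9, 26.8, 19.6, 18.9]))
100.1 (np.float64(2.0), np.float64(-1.5), array([34.1, 27.4, 19.6, 19. ]))
100.0 (np.float64(2.5), np.float64(-2.0), array([34.7, 26.7, 20. , 18.6]))
99.9 (np.float64(2.0), np.float64(-2.0), array([33.9, 27.4, 20. , 18.6]))
plate
82.2 (np.float64(3.5), np.float64(-2.5), array([33.3, 41.7,  7.1]))
82.1 (np.float64(3.5), np.float64(-2.0), array([33.4, 41.7,  7. ]))
82.0 (np.float64(3.5), np.float64(-3.0), array([33.3, 41.7,  7. ]))
81.8 (np.float64(4.0), np.float64(-2.5), array([32.3, 42.8,  6.7]))
104.7 (np.float64(3.5), np.float64(-2.5), array([33.3, 41.7,  8.7, 20.9]))
104.6 (np.float64(3.5), np.float64(-2.0), array([33.4, 41.7,  8.7, 20.8]))
104.2 (np.float64(3.5), np.float64(-3.0), array([33.3, 41.7,  8.5, 20.8]))
104.2 (np.float64(4.0), np.float64(-2.5), array([32.3, 42.8,  8.3, 20.8]))
pos [584.8  48.7  75.6] yaw 154.56 tilt [-4.1e-03 -1.0e-04 -1.0e+00] F [-0.4 -0.  -1.8] open 42.7 t 6.55 q6 0.38
```

```bash
python3 s.py 586.1 49.2 61 154.6
python3 -m handwheel '[{"ax":0,"ay":-0.006,"az":0.002,"x":0.013,"y":0.004,"z":-0.04,"jaw":0.3},{"ax":0,"ay":-0.006,"az":0.002,"x":0.013,"y":0.004,"z":-0.08,"jaw":0.3},{"ax":0,"ay":-0.006,"az":0.002,"x":0.013,"y":0.004,"z":-0.12,"jaw":0.3},{"ax":0,"ay":-0.006,"az":0.002,"x":0.013,"y":0.004,"z":-0.12,"jaw":0.3},{"ax":0,"ay":-0.006,"az":0.002,"x":0.013,"y":0.004,"z":-0.12,"jaw":0.3}]'
python3 s.py 586.1 49.2 61 154.6
```

```text
pos [584.8  48.7  75.6] yaw 154.56 tilt [-4.1e-03 -1.0e-04 -1.0e+00] F [-0.4 -0.  -1.8] open 42.7 t 6.55 q6 0.38
shift [ 0.011  0.004 -0.122] turn [ 0.    -0.005  0.001]
time_s: 6.97
ee_pos: [0.5861, 0.0494, 0.0608]
tcp_rot: [-0.689, -3.065, 0.0]
force: [0.4, 0.3, -0.5]
opening: 0.0427
pos [586.1  49.4  60.8] yaw 154.66 tilt [-2.e-04 -1.e-04 -1.e+00] F [ 0.4  0.3 -0.5] open 42.7 t 6.9667 q6 0.38
shift [ 0.    -0.001  0.002] turn [ 0.    -0.    -0.001]
```

Right on target. Next I'll lower 8 mm slowly and watch the force.

```bash

python3 -m handwheel '[{"ax":0,"ay":0,"az":0,"x":0,"y":-0.001,"z":-0.02,"jaw":0.3},{"ax":0,"ay":0,"az":0,"x":0,"y":-0.001,"z":-0.03,"jaw":0.3},{"ax":0,"ay":0,"az":0,"x":0,"y":-0.001,"z":-0.04,"jaw":0.3},{"ax":0,"ay":0,"az":0,"x":0,"y":-0.001,"z":-0.05,"jaw":0.3}]'; python3 s.py
python3 -m handwheel '[{"ax":0,"ay":0,"az":0,"x":0,"y":0,"z":-0.01,"jaw":0.3},{"ax":0,"ay":0,"az":0,"x":0,"y":0,"z":-0.02,"jaw":0.3}]'; python3 s.py
```

```text
time_s: 7.3
ee_pos: [0.5862, 0.0492, 0.0547]
tcp_rot: [-0.689, -3.065, 0.0]
force: [-0.1, -0.4, -1.3]
opening: 0.0425
pos [586.2  49.2  54.7] yaw 154.66 tilt [-1.e-04 -1.e-04 -1.e+00] F [-0.1 -0.4 -1.3] open 42.5 t 7.3 q6 0.38
time_s: 7.47
ee_pos: [0.5862, 0.0491, 0.0522]
tcp_rot: [-0.689, -3.065, 0.0]
force: [0.7, 0.2, -0.5]
opening: 0.0429
pos [586.2  49.1  52.2] yaw 154.65 tilt [-0.e+00 -1.e-04 -1.e+00] F [ 0.7  0.2 -0.5] open 42.9 t 7.4667 q6 0.38
```

```bash

python3 -m handwheel '[{"ax":0,"ay":0,"az":0,"x":0,"y":0,"z":-0.015,"jaw":0.3},{"ax":0,"ay":0,"az":0,"x":0,"y":0,"z":-0.03,"jaw":0.3},{"ax":0,"ay":0,"az":0,"x":0,"y":0,"z":-0.045,"jaw":0.3}]'; python3 s.py
python3 -m handwheel '[{"ax":0,"ay":0,"az":0,"x":0,"y":0,"z":-0.015,"jaw":0.3},{"ax":0,"ay":0,"az":0,"x":0,"y":0,"z":-0.03,"jaw":0.3},{"ax":0,"ay":0,"az":0,"x":0,"y":0,"z":-0.03,"jaw":0.3}]'; python3 s.py
```

```text
time_s: 7.72
ee_pos: [0.5862, 0.0491, 0.0466]
tcp_rot: [-0.689, -3.065, 0.0]
force: [-0.3, -0.8, -1.4]
opening: 0.0423
pos [586.2  49.1  46.6] yaw 154.65 tilt [-1.e-04 -1.e-04 -1.e+00] F [-0.3 -0.8 -1.4] open 42.3 t 7.7167 q6 0.38
time_s: 7.97
ee_pos: [0.586, 0.0492, 0.0426]
tcp_rot: [-0.689, -3.064, 0.0]
force: [0.2, 0.9, -0.4]
opening: 0.0428
pos [586.   49.2  42.6] yaw 154.65 tilt [-7.e-04 -0.e+00 -1.e+00] F [ 0.2  0.9 -0.4] open 42.8 t 7.9667 q6 0.38
```

```bash

python3 -m handwheel '[{"ax":0,"ay":0,"az":0,"x":0,"y":0,"z":-0.012,"jaw":0.3},{"ax":0,"ay":0,"az":0,"x":0,"y":0,"z":-0.012,"jaw":0.3},{"ax":0,"ay":0,"az":0,"x":0,"y":0,"z":-0.012,"jaw":0.3}]'; python3 s.py
python3 -m handwheel '[{"ax":0,"ay":0,"az":0,"x":0,"y":0,"z":-0.01,"jaw":0.3},{"ax":0,"ay":0,"az":0,"x":0,"y":0,"z":-0.01,"jaw":0.3},{"ax":0,"ay":0,"az":0,"x":0,"y":0,"z":-0.01,"jaw":0.3}]'; python3 s.py
```

```text
time_s: 8.22
ee_pos: [0.5861, 0.0491, 0.0414]
tcp_rot: [-0.689, -3.065, 0.0]
force: [-1.2, -0.1, 2.4]
opening: 0.042
pos [586.1  49.1  41.4] yaw 154.65 tilt [-2.e-04 -0.e+00 -1.e+00] F [-1.2 -0.1  2.4] open 42.0 t 8.2167 q6 0.38
time_s: 8.47
ee_pos: [0.5861, 0.0492, 0.0413]
tcp_rot: [0.689, 3.064, -0.0]
force: [-5.3, 0.0, 12.0]
opening: 0.0423
pos [586.1  49.2  41.3] yaw 154.65 tilt [ 8.e-04 -2.e-04 -1.e+00] F [-5.3  0.  12. ] open 42.3 t 8.4667 q6 0.38
```

Seated at TCP z 41.3 mm with 12 N downward contact. Now I'll release partially and rise straight up.

```bash

python3 -m handwheel '[{"ax":0,"ay":0,"az":0,"x":0,"y":0,"z":0,"jaw":0.45},{"ax":0,"ay":0,"az":0,"x":0,"y":0,"z":0,"jaw":0.6},{"ax":0,"ay":0,"az":0,"x":0,"y":0,"z":0,"jaw":0.65},{"ax":0,"ay":0,"az":0,"x":0,"y":0,"z":0,"jaw":0.65}]'; python3 s.py
python3 -m handwheel '[{"ax":0,"ay":0,"az":0,"x":0,"y":0,"z":0.1,"jaw":0.65},{"ax":0,"ay":0,"az":0,"x":0,"y":0,"z":0.3,"jaw":0.65},{"ax":0,"ay":0,"az":0,"x":0,"y":0,"z":0.6,"jaw":0.65},{"ax":0,"ay":0,"az":0,"x":0,"y":0,"z":0.8,"jaw":0.65},{"ax":0,"ay":0,"az":0,"x":0,"y":0,"z":0.8,"jaw":0.65}]'; python3 s.py 524 -82.4 120 64.6
```

```text
time_s: 8.8
ee_pos: [0.5861, 0.0491, 0.0412]
tcp_rot: [0.689, 3.064, -0.0]
force: [1.1, -0.0, -0.0]
opening: 0.0551
pos [586.1  49.1  41.2] yaw 154.65 tilt [ 7.e-04 -2.e-04 -1.e+00] F [ 1.1 -0.  -0. ] open 55.1 t 8.8 q6 0.38
time_s: 9.22
ee_pos: [0.5884, 0.0491, 0.1423]
tcp_rot: [0.687, 3.057, 0.002]
force: [0.0, 0.3, -0.3]
opening: 0.0554
pos [588.4  49.1 142.3] yaw 154.66 tilt [ 8.4e-03 -6.0e-04 -1.0e+00] F [ 0.   0.3 -0.3] open 55.4 t 9.2167 q6 0.38
shift [-0.537 -1.095 -0.185] turn [ 0.009  0.008 -2.001]
```

```bash

python3 -m handwheel '[{"ax":0,"ay":0,"az":-0.15,"x":-0.1,"y":-0.2,"z":0,"jaw":0},{"ax":0,"ay":0,"az":-0.3,"x":-0.2,"y":-0.4,"z":0,"jaw":0},{"ax":0,"ay":0,"az":-0.45,"x":-0.3,"y":-0.6,"z":0,"jaw":0},{"ax":0,"ay":0,"az":-0.6,"x":-0.4,"y":-0.75,"z":0,"jaw":0},{"ax":0,"ay":0,"az":-0.75,"x":-0.5,"y":-0.9,"z":0,"jaw":0},{"ax":0,"ay":0,"az":-0.9,"x":-0.537,"y":-1,"z":0,"jaw":0},{"ax":0,"ay":0,"az":-1,"x":-0.537,"y":-1,"z":0,"jaw":0}]'
python3 -m handwheel '[{"ax":0,"ay":0,"az":-0.15,"x":0,"y":-0.07,"z":0,"jaw":0},{"ax":0,"ay":0,"az":-0.3,"x":0,"y":-0.08,"z":0,"jaw":0},{"ax":0,"ay":0,"az":-0.45,"x":0,"y":-0.08,"z":0,"jaw":0},{"ax":0,"ay":0,"az":-0.6,"x":0,"y":-0.08,"z":0,"jaw":0},{"ax":0,"ay":0,"az":-0.75,"x":0,"y":-0.08,"z":0,"jaw":0},{"ax":0,"ay":0,"az":-0.9,"x":0,"y":-0.08,"z":0,"jaw":0},{"ax":0,"ay":0,"az":-1,"x":0,"y":-0.08,"z":0,"jaw":0},{"ax":0,"ay":0,"az":-1,"x":0,"y":-0.08,"z":0,"jaw":0}]'; python3 s.py 524 -82.4 68 64.6
python3 - <<'E'
from h import *
a,_=save('top','g0.png');b,_=save('scene','g1.png')
f=lambda p,x,y,w,h:cv2.resize(p[y-h:y+h,x-w:x+w,::-1],(400,400),interpolation=cv2.INTER_CUBIC)
cv2.imwrite('pics/g.png',np.hstack([f(a,250,215,50,50),f(b,285,220,40,40)]))
E
```

```text
time_s: 9.8
ee_pos: [0.5229, -0.0729, 0.1419]
tcp_rot: [1.816, 2.554, -0.004]
force: [0.6, -0.2, 0.5]
opening: -0.0001
time_s: 10.47
ee_pos: [0.5229, -0.0825, 0.1413]
tcp_rot: [2.66, 1.661, -0.009]
force: [-0.1, 0.5, -0.2]
opening: -0.0004
pos [522.9 -82.5 141.3] yaw 63.96 tilt [-0.002 -0.008 -1.   ] F [-0.1  0.5 -0.2] open -0.4 t 10.4667 q6 1.71
shift [ 0.01   0.001 -0.611] turn [ 0.01  -0.003  0.014]
```

View pics/g.png

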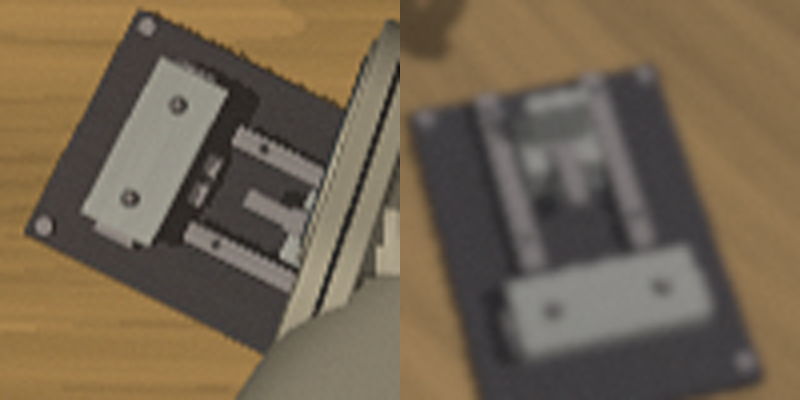

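The plate is flush with both pins showing in its holes (top crop (178,105) and (129,197)), and the slide is at rest. Next I'll descend behind the paddle and approach it.

```bash

cat > k.py <<'E'
import sys
from h import *
t=sensors.sense();r=(t['ee_pos'][:2]*1000-[560.5,-5.6]);u=np.array([.429,.903]);n=np.array([.903,-.429])
F=t['force'][:2];print('jig x,y',(r@n).round(1),(r@u).round(1),'z',(t['ee_pos'][2]*1000).round(1),'push',(-F@u).round(1),'side',(F@n).round(1),'Fz',t['force'][2].round(1),'v',abs(t['joint_vel']).max().round(3),'t',t['time_s'])
sys.exit(int(-F@u>float(sys.argv[1])) if len(sys.argv)>1 else 0)
E
python3 -m handwheel '[{"ax":0.01,"ay":-0.003,"az":0.014,"x":0.01,"y":0,"z":-0.25,"jaw":0},{"ax":0.01,"ay":-0.003,"az":0.014,"x":0.01,"y":0,"z":-0.45,"jaw":0},{"ax":0.01,"ay":-0.003,"az":0.014,"x":0.01,"y":0,"z":-0.58,"jaw":0},{"ax":0.01,"ay":-0.003,"az":0.014,"x":0.01,"y":0,"z":-0.61,"jaw":0},{"ax":0.01,"ay":-0.003,"az":0.014,"x":0.01,"y":0,"z":-0.61,"jaw":0}]'; python3 s.py 524 -82.4 68 64.6; python3 k.py 5 && 
python3 -m handwheel '[{"ax":0,"ay":0,"az":0,"x":0.018,"y":0.038,"z":0,"jaw":0},{"ax":0,"ay":0,"az":0,"x":0.036,"y":0.075,"z":0,"jaw":0},{"ax":0,"ay":0,"az":0,"x":0.054,"y":0.113,"z":0,"jaw":0}]'; python3 k.py 8 &&
python3 -m handwheel '[{"ax":0,"ay":0,"az":0,"x":0.004,"y":0.008,"z":0,"jaw":0},{"ax":0,"ay":0,"az":0,"x":0.011,"y":0.023,"z":0,"jaw":0},{"ax":0,"ay":0,"az":0,"x":0.018,"y":0.038,"z":0,"jaw":0}]'; python3 k.py
```

```text
time_s: 10.98
ee_pos: [0.5235, -0.0823, 0.0674]
tcp_rot: [-2.648, -1.689, 0.002]
force: [-0.3, 0.0, -0.0]
opening: -0.0001
pos [523.5 -82.3  67.4] yaw 65.07 tilt [-1.5e-03  5.0e-04 -1.0e+00] F [-0.3  0.  -0. ] open -0.1 t 10.9833 q6 1.69
shift [ 0.004 -0.001  0.005] turn [-0.001 -0.002 -0.01 ]
jig x,y -0.5 -85.1 z 67.4 push 0.1 side -0.2 Fz -0.0 v 0.04 t 10.9833
time_s: 11.23
ee_pos: [0.5308, -0.0684, 0.0684]
tcp_rot: [2.648, 1.69, 0.0]
force: [-0.7, 0.1, -0.5]
opening: -0.0004
jig x,y 0.1 -69.4 z 68.4 push 0.2 side -0.6 Fz -0.5 v 0.117 t 11.2333
time_s: 11.48
ee_pos: [0.5333, -0.0639, 0.069]
tcp_rot: [2.647, 1.69, 0.001]
force: [-0.4, -2.4, 2.1]
opening: 0.0002
jig x,y 0.5 -64.3 z 69.0 push 2.3 side 0.7 Fz 2.1 v 0.043 t 11.4833
```

Contact made at about jig y -65 mm. Next I'll push quickly to about 32 mm of travel, then take small guarded steps.

```bash

python3 -m handwheel '[{"ax":0,"ay":0,"az":0,"x":0.012,"y":0.026,"z":-0.005,"jaw":0},{"ax":0,"ay":0,"az":0,"x":0.026,"y":0.055,"z":-0.005,"jaw":0},{"ax":0,"ay":0,"az":0,"x":0.04,"y":0.085,"z":-0.005,"jaw":0},{"ax":0,"ay":0,"az":0,"x":0.054,"y":0.114,"z":-0.005,"jaw":0},{"ax":0,"ay":0,"az":0,"x":0.068,"y":0.143,"z":-0.005,"jaw":0},{"ax":0,"ay":0,"az":0,"x":0.082,"y":0.173,"z":-0.005,"jaw":0},{"ax":0,"ay":0,"az":0,"x":0.093,"y":0.196,"z":-0.005,"jaw":0},{"ax":0,"ay":0,"az":0,"x":0.1,"y":0.211,"z":-0.005,"jaw":0}]'; python3 k.py 8.5 &&
python3 -m handwheel '[{"ax":0,"ay":0,"az":0,"x":0.006,"y":0.012,"z":-0.003,"jaw":0},{"ax":0,"ay":0,"az":0,"x":0.011,"y":0.023,"z":-0.003,"jaw":0}]'; python3 k.py 8.5; python3 s.py 0 0 0 64.6
```

```text
time_s: 12.15
ee_pos: [0.5456, -0.0383, 0.0685]
tcp_rot: [2.646, 1.69, 0.001]
force: [-0.9, -5.2, 3.4]
opening: 0.0001
jig x,y 0.6 -35.9 z 68.5 push 5.1 side 1.4 Fz 3.4 v 0.039 t 12.15
time_s: 12.32
ee_pos: [0.5471, -0.0354, 0.0681]
tcp_rot: [2.646, 1.69, 0.001]
force: [-1.2, -5.1, 3.7]
opening: -0.0001
jig x,y 0.7 -32.7 z 68.1 push 5.1 side 1.2 Fz 3.7 v 0.03 t 12.3167
pos [547.1 -35.4  68.1] yaw 65.12 tilt [ 0.0014 -0.0014 -1.    ] F [-1.2 -5.1  3.7] open -0.1 t 12.3167 q6 1.79
shift [-4.559  0.295 -0.567] turn [ 0.002  0.002 -0.012]
```

```bash

python3 -m handwheel '[{"ax":0,"ay":0,"az":0,"x":0.005,"y":0.011,"z":0,"jaw":0},{"ax":0,"ay":0,"az":0,"x":0.009,"y":0.02,"z":0,"jaw":0}]'; python3 k.py 8 &&
python3 -m handwheel '[{"ax":0,"ay":0,"az":0,"x":0.004,"y":0.008,"z":0,"jaw":0},{"ax":0,"ay":0,"az":0,"x":0.007,"y":0.015,"z":0,"jaw":0}]'; python3 k.py 8 &&
python3 -m handwheel '[{"ax":0,"ay":0,"az":0,"x":0.004,"y":0.008,"z":0,"jaw":0},{"ax":0,"ay":0,"az":0,"x":0.007,"y":0.015,"z":0,"jaw":0}]'; python3 k.py 8 &&
python3 -m handwheel '[{"ax":0,"ay":0,"az":0,"x":0.004,"y":0.008,"z":0,"jaw":0},{"ax":0,"ay":0,"az":0,"x":0.007,"y":0.015,"z":0,"jaw":0}]'; python3 k.py 8 &&
python3 -m handwheel '[{"ax":0,"ay":0,"az":0,"x":0.004,"y":0.008,"z":0,"jaw":0},{"ax":0,"ay":0,"az":0,"x":0.007,"y":0.015,"z":0,"jaw":0}]'; python3 k.py 8
```

```text
time_s: 12.48
ee_pos: [0.5482, -0.033, 0.0681]
tcp_rot: [2.646, 1.689, 0.0]
force: [-0.7, -5.0, 3.3]
opening: -0.0005
jig x,y 0.6 -30.0 z 68.1 push 4.8 side 1.5 Fz 3.3 v 0.026 t 12.4833
time_s: 12.65
ee_pos: [0.549, -0.0312, 0.068]
tcp_rot: [2.646, 1.689, -0.0]
force: [-1.6, -4.2, 3.5]
opening: 0.0001
jig x,y 0.6 -28.1 z 68.0 push 4.5 side 0.4 Fz 3.5 v 0.019 t 12.65
time_s: 12.82
ee_pos: [0.5498, -0.0295, 0.068]
tcp_rot: [2.646, 1.689, -0.0]
force: [-1.7, -5.3, 3.8]
opening: 0.0002
jig x,y 0.6 -26.2 z 68.0 push 5.5 side 0.7 Fz 3.8 v 0.019 t 12.8167
time_s: 12.98
ee_pos: [0.5506, -0.0278, 0.068]
tcp_rot: [2.646, 1.688, -0.001]
force: [-1.7, -6.5, 3.7]
opening: 0.0001
jig x,y 0.6 -24.3 z 68.0 push 6.6 side 1.2 Fz 3.7 v 0.02 t 12.9833
time_s: 13.15
ee_pos: [0.5514, -0.0262, 0.068]
tcp_rot: [2.646, 1.688, -0.001]
force: [-2.4, -5.1, 4.3]
opening: 0.0003
jig x,y 0.6 -22.5 z 68.0 push 5.6 side 0.0 Fz 4.3 v 0.019 t 13.15
```

```bash

python3 -m handwheel '[{"ax":0,"ay":0,"az":0,"x":0.004,"y":0.008,"z":0,"jaw":0},{"ax":0,"ay":0,"az":0,"x":0.007,"y":0.015,"z":0,"jaw":0}]'; python3 k.py 9 &&
python3 -m handwheel '[{"ax":0,"ay":0,"az":0,"x":0.004,"y":0.008,"z":0,"jaw":0},{"ax":0,"ay":0,"az":0,"x":0.007,"y":0.015,"z":0,"jaw":0}]'; python3 k.py 9 &&
python3 -m handwheel '[{"ax":0,"ay":0,"az":0,"x":0.004,"y":0.008,"z":0,"jaw":0},{"ax":0,"ay":0,"az":0,"x":0.007,"y":0.015,"z":0,"jaw":0}]'; python3 k.py 9 &&
python3 -m handwheel '[{"ax":0,"ay":0,"az":0,"x":0.004,"y":0.008,"z":0,"jaw":0},{"ax":0,"ay":0,"az":0,"x":0.007,"y":0.015,"z":0,"jaw":0}]'; python3 k.py 9 &&
python3 -m handwheel '[{"ax":0,"ay":0,"az":0,"x":0.004,"y":0.008,"z":0,"jaw":0},{"ax":0,"ay":0,"az":0,"x":0.007,"y":0.015,"z":0,"jaw":0}]'; python3 k.py 9
```

```text
time_s: 13.32
ee_pos: [0.5522, -0.0246, 0.068]
tcp_rot: [2.646, 1.687, -0.002]
force: [-2.6, -5.8, 4.1]
opening: -0.0001
jig x,y 0.6 -20.7 z 68.0 push 6.4 side 0.1 Fz 4.1 v 0.018 t 13.3167
time_s: 13.48
ee_pos: [0.5529, -0.0229, 0.0681]
tcp_rot: [2.647, 1.687, -0.003]
force: [-2.0, -6.7, 3.7]
opening: -0.0003
jig x,y 0.6 -18.9 z 68.1 push 6.9 side 1.0 Fz 3.7 v 0.02 t 13.4833
time_s: 13.65
ee_pos: [0.5537, -0.0214, 0.0681]
tcp_rot: [2.647, 1.686, -0.003]
force: [-1.3, -6.4, 5.1]
opening: 0.0004
jig x,y 0.6 -17.2 z 68.1 push 6.3 side 1.6 Fz 5.1 v 0.021 t 13.65
time_s: 13.82
ee_pos: [0.5544, -0.0198, 0.0681]
tcp_rot: [2.647, 1.686, -0.004]
force: [-1.8, -6.2, 4.5]
opening: -0.0004
jig x,y 0.6 -15.4 z 68.1 push 6.3 side 1.0 Fz 4.5 v 0.019 t 13.8167
time_s: 13.98
ee_pos: [0.5552, -0.0182, 0.0681]
tcp_rot: [2.647, 1.685, -0.005]
force: [-2.8, -6.2, 4.0]
opening: -0.0
jig x,y 0.6 -13.7 z 68.1 push 6.8 side 0.2 Fz 4.0 v 0.02 t 13.9833
```

```bash

python3 -m handwheel '[{"ax":0,"ay":0,"az":0,"x":0.004,"y":0.008,"z":0,"jaw":0},{"ax":0,"ay":0,"az":0,"x":0.007,"y":0.015,"z":0,"jaw":0}]'; python3 k.py 9 &&
python3 -m handwheel '[{"ax":0,"ay":0,"az":0,"x":0.004,"y":0.008,"z":0,"jaw":0},{"ax":0,"ay":0,"az":0,"x":0.007,"y":0.015,"z":0,"jaw":0}]'; python3 k.py 9 &&
python3 -m handwheel '[{"ax":0,"ay":0,"az":0,"x":0.004,"y":0.008,"z":0,"jaw":0},{"ax":0,"ay":0,"az":0,"x":0.007,"y":0.015,"z":0,"jaw":0}]'; python3 k.py 9 &&
python3 -m handwheel '[{"ax":0,"ay":0,"az":0,"x":0.004,"y":0.008,"z":0,"jaw":0},{"ax":0,"ay":0,"az":0,"x":0.007,"y":0.015,"z":0,"jaw":0}]'; python3 k.py 9 &&
python3 -m handwheel '[{"ax":0,"ay":0,"az":0,"x":0.004,"y":0.008,"z":0,"jaw":0},{"ax":0,"ay":0,"az":0,"x":0.007,"y":0.015,"z":0,"jaw":0}]'; python3 k.py 9
```

```text
time_s: 14.15
ee_pos: [0.5558, -0.0167, 0.0681]
tcp_rot: [2.647, 1.684, -0.006]
force: [-1.9, -6.0, 4.6]
opening: 0.0003
jig x,y 0.6 -12.0 z 68.1 push 6.2 side 0.9 Fz 4.6 v 0.018 t 14.15
time_s: 14.32
ee_pos: [0.5562, -0.016, 0.0681]
tcp_rot: [2.646, 1.682, -0.01]
force: [-5.2, -14.3, 6.1]
opening: -0.0
jig x,y 0.6 -11.2 z 68.1 push 15.2 side 1.4 Fz 6.1 v 0.02 t 14.3167
jig x,y 0.6 -11.2 z 68.1 push 15.2 side 1.4 Fz 6.1 v 0.02 t 14.3167
jig x,y 0.6 -11.2 z 68.1 push 15.2 side 1.4 Fz 6.1 v 0.02 t 14.3167
jig x,y 0.6 -11.2 z 68.1 push 15.2 side 1.4 Fz 6.1 v 0.02 t 14.3167
```

The stop is felt at about 54 mm of travel. Now I'll lean on it.

```bash

python3 -m handwheel '[{"ax":0,"ay":0,"az":0,"x":0.0054,"y":0.0113,"z":0,"jaw":0},{"ax":0,"ay":0,"az":0,"x":0.0054,"y":0.0113,"z":0,"jaw":0}]'; python3 k.py
```

```text
time_s: 14.48
ee_pos: [0.5562, -0.016, 0.0682]
tcp_rot: [2.645, 1.68, -0.015]
force: [-5.9, -12.4, 6.0]
opening: 0.0007
jig x,y 0.6 -11.3 z 68.2 push 13.7 side -0.0 Fz 6.0 v 0.005 t 14.4833
```

```bash

python3 -m handwheel '[{"ax":0,"ay":0,"az":0,"x":0.0068,"y":0.0143,"z":0,"jaw":0},{"ax":0,"ay":0,"az":0,"x":0.0079,"y":0.0166,"z":0,"jaw":0},{"ax":0,"ay":0,"az":0,"x":0.0079,"y":0.0166,"z":0,"jaw":0}]'; python3 k.py
```

```text
time_s: 14.73
ee_pos: [0.5562, -0.016, 0.0682]
tcp_rot: [2.645, 1.676, -0.021]
force: [-7.2, -15.2, 7.2]
opening: 0.0002
jig x,y 0.6 -11.2 z 68.2 push 16.8 side -0.0 Fz 7.2 v 0.002 t 14.7333
```

```bash

python3 -m handwheel '[{"ax":0,"ay":0,"az":0,"x":0.0085,"y":0.0178,"z":0,"jaw":0},{"ax":0,"ay":0,"az":0,"x":0.0095,"y":0.02,"z":0,"jaw":0},{"ax":0,"ay":0,"az":0,"x":0.0095,"y":0.02,"z":0,"jaw":0},{"ax":0,"ay":0,"az":0,"x":0.0095,"y":0.02,"z":0,"jaw":0},{"ax":0,"ay":0,"az":0,"x":0.0095,"y":0.02,"z":0,"jaw":0},{"ax":0,"ay":0,"az":0,"x":0.0095,"y":0.02,"z":0,"jaw":0}]'; python3 k.py
```

```text
time_s: 15.23
ee_pos: [0.5562, -0.0159, 0.0682]
tcp_rot: [2.644, 1.672, -0.028]
force: [-8.5, -16.8, 7.4]
opening: 0.0002
jig x,y 0.5 -11.2 z 68.2 push 18.8 side -0.5 Fz 7.4 v 0.001 t 15.2333
```

About 19 N held steady for 0.5 s. Now I'll slip off upward, fast.

```bash

python3 -m handwheel '[{"ax":0,"ay":0,"az":0,"x":0,"y":0,"z":0.34,"jaw":0},{"ax":0,"ay":0,"az":0,"x":0,"y":0,"z":0.68,"jaw":0},{"ax":0,"ay":0,"az":0,"x":0,"y":0,"z":0.9,"jaw":0},{"ax":0,"ay":0,"az":0,"x":0,"y":0,"z":0.9,"jaw":0}]'; python3 k.py
python3 -m handwheel '[{"ax":0,"ay":0,"az":0,"x":-0.3,"y":-0.34,"z":0.2,"jaw":0},{"ax":0,"ay":0,"az":0,"x":-0.6,"y":-0.68,"z":0.4,"jaw":0},{"ax":0,"ay":0,"az":0,"x":-0.9,"y":-1,"z":0.5,"jaw":0},{"ax":0,"ay":0,"az":0,"x":-1,"y":-1,"z":0.5,"jaw":0},{"ax":0,"ay":0,"az":0,"x":-1,"y":-1,"z":0.5,"jaw":0},{"ax":0,"ay":0,"az":0,"x":-1,"y":-1,"z":0.5,"jaw":0}]'
python3 -m handwheel '[{"ax":0,"ay":0,"az":0,"x":0,"y":-0.3,"z":0,"jaw":0},{"ax":0,"ay":0,"az":0,"x":0,"y":-0.6,"z":0,"jaw":0},{"ax":0,"ay":0,"az":0,"x":0,"y":-0.9,"z":0,"jaw":0},{"ax":0,"ay":0,"az":0,"x":0,"y":-0.9,"z":0,"jaw":0},{"ax":0,"ay":0,"az":0,"x":0,"y":-0.9,"z":0,"jaw":0}]'
python3 - <<'E'
from h import *
a,_=save('top','i0.png');b,_=save('scene','i1.png')
f=lambda p,x,y,w,h:cv2.resize(p[y-h:y+h,x-w:x+w,::-1],(400,400),interpolation=cv2.INTER_CUBIC)
cv2.imwrite('pics/i.png',np.hstack([f(a,258,215,60,60),f(b,285,220,50,50)]))
for q in ['paddle','nose','plate_mid','pedestal']:
  for c in ['top','scene']: print(q,c,[(np.round(m['pixel'],1),round(m['score'],2)) for m in viewer.mark_of(c,q)][:1])
E
python3 s.py
```

```text
time_s: 15.57
ee_pos: [0.5583, -0.0155, 0.1817]
tcp_rot: [2.64, 1.671, -0.017]
force: [0.6, 0.1, 0.2]
opening: -0.0003
jig x,y 2.3 -9.9 z 181.7 push -0.4 side 0.5 Fz 0.2 v 0.102 t 15.5667
time_s: 16.07
ee_pos: [0.4366, -0.1366, 0.2426]
tcp_rot: [2.642, 1.667, -0.015]
force: [0.4, -0.2, 0.8]
opening: 0.0001
time_s: 16.48
ee_pos: [0.437, -0.2453, 0.2412]
tcp_rot: [2.646, 1.666, -0.014]
force: [0.4, 0.6, -0.2]
opening: -0.0002
paddle top [(array([282.1, 229.1]), 0.91)]
paddle scene [(array([274.3, 201.7]), 0.73)]
nose top [(array([260.1, 213.7]), 0.96)]
nose scene [(array([280.8, 224.1]), 0.65)]
plate_mid top []
plate_mid scene [(array([284.4, 243.4]), 0.76)]
pedestal top []
pedestal scene [(array([287.1, 241.2]), 0.82)]
pos [ 436.7 -244.1  242.7] yaw 64.54 tilt [ 0.0017 -0.02   -0.9998] F [ 0.1  0.9 -0.1] open 0.0 t 16.9833 q6 1.35
```

View pics/i.png

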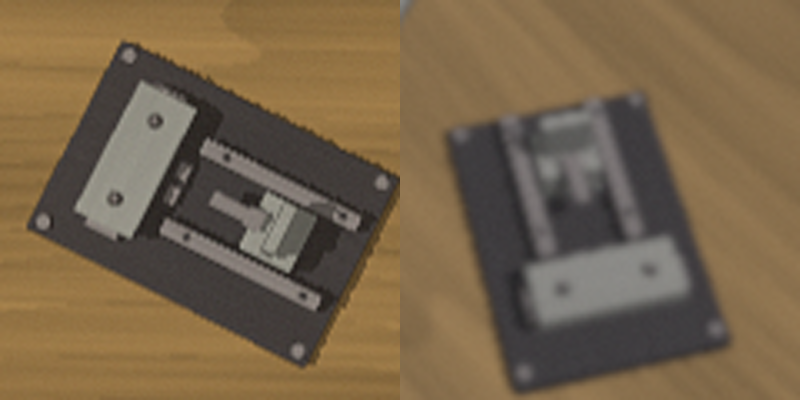

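The plate is flush on both pins (top crop (155,121) and (115,198)). The slide is back at rest: the paddle mark is at (282.1,229.1), against (282.1,228.6) at the start. Nothing is touching the robot, so I'm handing in.

```bash
python3 -c "
from cell import arm;print(arm.finish_job())"
```

```text
the job is handed in; nothing more can be done
None
```

I loaded the matching plate, scribed against the end stop and handed the job in at about 17 s of the 56 s allowed. No verdict was reported.

- **Plate:** The left plate's holes measured 60.06 mm apart, so that was the one I used. I lowered it over the pins with no contact force on the way down. It seated at the expected height with about 12 N of downward contact, and then I let go.
- **Slide:** With the fingers shut, I pushed the paddle and felt the end stop at about 54 mm of travel. I leaned on it at 17–19 N for about 0.6 s, then slipped off upward. The highest push reading at the end of any move was 18.8 N, against the 40 N limit. I don't have readings from within the moves.
- **Last checks:**
  - Pictures show the plate flush with both pins in its holes.
  - The paddle is back within half a pixel of where it started.
  - The tool force is about zero.

**Checks that were weak or disagreed:**
- The return speed and the contact during snap-back could not be measured directly.
- The top camera's network did not find `plate_mid` or the pedestal in the final picture. The scene camera's did, about 3.5 px apart, which I did not follow up.
- Before the fit, the scene and top cameras disagreed by about 1 mm on where the plate sat relative to the jig. I corrected for about two thirds of that, and the fit met no resistance.
- I did not measure the other things on the bench again at the end.

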